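# Open the child-proof polish bottle

## Task

Open the child-proof bottle of wood polish that is wedged in the small wooden box on the desk: push its cap straight down against the spring, keep it pressed while you twist it anticlockwise (seen from above) about a fifth of a turn to its stop, then lift it off. Finish while still holding the cap in the gripper, level and still, a few centimetres straight above the bottle's mouth - do not put it down or let go. Leave the plant, the tin and the brush where they are.

Things in the scene. Friction and masses are not known exactly. Their poses are not given: they have to be found in the camera images.
- bottle: White plastic bottle, square body 84 mm wide and 92 mm high, conical shoulder to 110 mm, then a neck of 27 mm diameter. It is wedged in an open dark wooden box (104 x 104 x 46 mm) fixed to the desk: neither moves nor turns. Origin on the desk under the bottle's axis, z up. Ledges on the neck hold the locked cap's lugs: it cannot be lifted or turned unless pressed; clockwise it is always blocked.
- cap: Grey plastic safety cap on the neck, an upside-down cup, 51 mm diameter, 36 mm high, 35 g, a raised ridge (40 x 5 x 2 mm) across its top. Origin at the centre of its lower rim, z up, x along the ridge. Locked, its origin is 122 mm above the desk on the bottle's axis, its x along the bottle's x within 0.06 rad. It fits loosely (2.5 mm sideways play). Any grip across its round side will do.
- cap_top (a point): Centre of the cap's flat top, 36 mm above the cap's origin; locked, 158 mm above the desk, 11 mm above the mouth. To open: press the cap down at least 3.5 mm (hard stop at 7 mm), turn it anticlockwise seen from above, still pressed until past 0.7 rad; from 0.95 rad on it can be lifted straight off; at about 1.3 rad it meets a stop.
- mouth (a point): Centre of the bottle's mouth (rim of the neck), 147 mm above the desk on the bottle's axis. A sprung plug of 19 mm diameter stands 7 mm out of it and pushes the cap up with 6 N, plus 1 N per mm pressed (12 N at 6 mm).
- plant: Bystander: small plant in a round white pot (74 mm across, 62 mm high, leaves to about 115 mm), loose. Origin under its centre, z up.
- tin: Bystander: flat round steel wax tin, 87 mm across, 36 mm high, loose. Origin under its centre, z up.
- brush: Bystander: wooden polishing brush, 55 x 150 x 40 mm, lying bristles down, loose, length along its y. Origin under its centre, z up.
Things that resemble listed ones, but are neither listed nor needed, are in the scene too. What is meant by the cap is not blue or turquoise, and is the larger of those in its own colour.

How it is judged:
On the way, in this order (a step that is already met when the one before it is completed fails the run):
1. the cap is pressed down at least 3 mm while still locked (z of cap in the frame of bottle below 0.119 m and angle between the x axis of cap and the x axis of bottle, either way round below 0.3 rad), for 0.05 s.
2. the cap is twisted at least 0.85 rad while still on the neck (angle between the x axis of cap and the x axis of bottle, either way round above 0.85 rad and z of cap in the frame of bottle below 0.13 m), for 0.05 s.
At the end, for the whole second after the job is handed in: The cap is held by the fingers (over 2 N), its lower rim 15 to 150 mm above the bottle's mouth and within 30 mm of straight above it, level within 15 degrees, still (under 0.03 m/s) and not touching the bottle (z of cap in the frame of mouth between 0.015 and 0.15 m and horizontal distance between cap and mouth below 0.03 m and angle between cap's own z axis and vertical below 0.26 rad and linear speed of cap below 0.03 m/s and contact force between cap and the fingers above 2 N and contact force between cap and bottle below 0.1 N); the arm keeps its last pose, push and grip.
It fails at once if the plant is pushed more than 30 mm or tipped over (distance of plant from where it was at the start of the episode above 0.03 m or angle between plant's own z axis and vertical above 0.4 rad).
It fails at once if the tin is pushed more than 30 mm or tipped over (distance of tin from where it was at the start of the episode above 0.03 m or angle between tin's own z axis and vertical above 0.4 rad).
It fails at once if the brush is pushed more than 30 mm or tipped over (distance of brush from where it was at the start of the episode above 0.03 m or angle between brush's own z axis and vertical above 0.4 rad).
It also fails if it takes over 40 s, if anything falls off the work surface, if the arm or the gripper's body presses on something with over 40 N, if the wrist force passes 120 N, or if a joint passes its speed limit or range.

## Robot

A 7-joint arm with a two-finger parallel gripper is mounted at the origin on the work surface. World frame = base frame: x ahead of the robot, y to its left, z up, the work surface at z = 0. Lengths are in m, angles in rad, forces in N, time in s.
With the tool pointing down it reaches from about 0.4 to 0.875 m from the base axis. Payload 19.3 kg.
Tool frame: the origin (TCP) lies at the very end of the fingers, on their centre line; the grasp point (between the pads) lies 19 mm behind it; z points along the fingers, y is the line along which they close (so a half turn about z gives the same grasp; the last joint's range is limited). The gripper opens to 85 mm and grips with 20 to 120 N. Pads are 22 mm wide; open, the fingers measure 114 mm over their backs; the gripper's body (76 mm by 85 mm) begins 54 mm behind the grasp point. The pads swing forward as they close: fully open they stand 13 mm farther back than shut.
Start: joints at [1.099, 0.521, -0.036, 1.599, 0.021, 1.021, -0.113], TCP at [0.244, -0.575, 0.231] pointing down, gripper open.
Joint ranges: [-2.91, 2.91], [-0.3, 2.13], [-1.5, 1.42], [0.17, 2.43], [-1.26, 4.41], [0.16, 1.93], [-2.52, 2.52]. Speed limits (rad/s): [1.89, 1.89, 2.39, 2.39, 3.01, 3.01, 3.01].

## Interface

Orientations are given as [roll, pitch, yaw] about the fixed x, y, z axes, in that order (R = Rz(yaw) Ry(pitch) Rx(roll)).
In Python, from workcell import bot gives the robot as it stands. The module is installed in compiled form; this text tells all that it offers.
- The arm moves only by the tool apply_moves, never from a script. Its arguments are lists of equal length, an entry for each row: "claw": the finger opening in m, from 0 to 0.0854; "xyz": the shift along the tool's x, y, z in m, a list of three; "twist": the turn, a rotation vector about the tool's x, y, z in rad, a list of three. A call has 1 to 20 rows; each row shifts and turns the commanded pose from where the row before left it, along the tool's axes as they then stand; what a row does not reach is not made up. A row lasts 1/10 s, in which the tool goes at most 50 mm and 8.59 degrees, less where a joint would pass 70% of its speed; a pose out of reach is approached as far as the arm can. A call with a gripper value outside its range is refused whole. The fingers move at their own pace and stop on an object; "force" is the grip in N (left out, the last holds). Time passes only in rows, so rows that do not move let the fingers close. It gives the time, the measured TCP pose, the force, the opening and the grip force at its end, in the units of the state.
- bot.observe(): the state, without advancing time (a new reading comes with each control period).
- bot.grab_frame(name): name is "side" or "top"; returns a dict with "img" (420x560x3 uint8, red, green, blue), "vfov" (degrees; the focal length in pixels is half the picture's height over the tangent of half this angle, whatever the lens; pixels are square), "cx", "cy" (the principal point, pixels), "view" (4x4, takes a point from world to camera coordinates). Camera axes: x right, y up, looking along -z (the intrinsics and any distortion apply to the point x, -y, -z); pixel columns grow to the right and rows downward; lengths in m; the calibration is good to about 2 mm. A picture is of the moment at which its call begins. There is no depth.
- bot.job_done(): hands the job in; it is judged then, once.
Trained networks look in the newest picture that a camera, given by its name, has taken for a name from the list of things; names that differ only in an ending like _2 or _b are one class to them, and where a whole thing is asked for, a point or a joint stands for the part that bears it (a point fixed in the world has none). Each returns a list of dicts, best first, with "score" (0 to 1); they miss things now and then, are a little off and sometimes report something else, mostly with a low value. They report only what shows in the picture. A call takes as long as a camera call. They do not tell look-alikes from the thing itself.
- bot.find_in(camera, query): "position" ([x, y, z] in m, in world coordinates, good to about 4 mm: the middle of the surface that is visible of it).
The state is a dict: "clock": time; "qpos": joint angles; "qd": joint speeds; "joint_efforts": joint torques, N m; "position": TCP position; "tool_rot": TCP orientation; "force": force on the tool from outside, world axes, zero at the start; "moment": the same for the moment, N m; "grip_width": finger opening in m; "finger_force": force on a finger pad.
Only numpy, scipy, OpenCV 4.12 (cv2) and the standard library are available. Lean on these libraries where they do the work, as an engineer would, in place of code of your own. Each camera call takes 0.05 s, during which the arm holds its last target. There are 200 camera calls.

## Working session

There is one attempt and no reset: what is moved stays moved. The work goes in short steps, Python scripts to look and compute and a tool call to move; the robot and the scene stay as the last step left them, time stands still between calls to the robot, and variables do not carry over. Pictures are saved under pics/ and viewed, at most 10 in all, crops included, and the job is handed in when it is done.

Besides the shell and the picture viewer there is one more tool, called after "Request:" as name(argument=value, ...) on one line, values as JSON. apply_moves: Moves the arm, as the interface text tells. Its arguments: {"type":"object","properties":{"claw":{"type":"array"},"xyz":{"type":"array"},"twist":{"type":"array"},"force":{"type":"number"}},"required":["claw","xyz","twist"]}

```bash
mkdir -p pics; python3 - <<'E'
from workcell import bot
import cv2
s=bot.observe(); print({k:s[k] for k in("clock","position","tool_rot","force","grip_width","qpos")})
for c in("side","top"):
    f=bot.grab_frame(c); cv2.imwrite(f"pics/{c}0.png",f["img"][:,:,::-1]); print(c,{k:f[k] for k in f if k!="img"})
    for q in("cap","bottle","plant","tin","brush","mouth"):
        try: print(q,[(d["score"],[round(float(v),4) for v in d["position"]]) for d in bot.find_in(c,q)])
        except Exception as e: print(q,e)
E
```

```text
{'clock': 0.0, 'position': array([ 0.2442545 , -0.57492762,  0.23071797]), 'tool_rot': array([-3.14044342e+00,  1.11096089e-04,  4.01807897e-01]), 'force': array([ 0.81632904, -0.14477709,  0.27581349]), 'grip_width': 0.08547171453599069, 'qpos': array([ 1.09877027,  0.52202946, -0.03630806,  1.60000344,  0.02122229,
        1.02109975, -0.11280305])}
side {'vfov': 43.17724293509908, 'cx': 278.6377495555017, 'cy': 212.8804252955059, 'view': array([[-0.95460709, -0.29786503,  0.00131174,  0.54136219],
       [ 0.1443227 , -0.45866856,  0.87680905, -0.19455738],
       [-0.2605691 ,  0.83719745,  0.48083695, -0.86037437],
       [ 0.        ,  0.        ,  0.        ,  1.        ]])}
cap [(0.92, [0.3813, 0.2347, 0.0228]), (0.75, [0.4915, 0.2315, 0.1544]), (0.72, [0.5952, 0.2317, 0.0297]), (0.55, [0.3798, 0.1657, 0.0389])]
bottle [(0.61, [0.4826, 0.2561, 0.059])]
plant [(0.69, [0.5731, 0.0041, 0.0686])]
tin [(0.62, [0.5024, -0.1995, 0.035])]
brush [(0.78, [0.7458, 0.1182, 0.035])]
mouth [(0.82, [0.4871, 0.2554, 0.0569])]
top {'vfov': 46.35955767166257, 'cx': 278.566803429097, 'cy': 216.94711064651702, 'view': array([[ 2.15557718e-02, -9.99752914e-01,  5.42767719e-03,
        -1.28087400e-02],
       [ 9.79151519e-01,  2.22077760e-02,  2.01913639e-01,
        -5.79165854e-01],
       [-2.01984285e-01,  9.62114043e-04,  9.79388290e-01,
        -1.14795817e+00],
       [ 0.00000000e+00,  0.00000000e+00,  0.00000000e+00,
         1.00000000e+00]])}
cap [(0.88, [0.3795, 0.1452, 0.0403]), (0.68, [0.4928, 0.2164, 0.1627]), (0.56, [0.3763, 0.2223, 0.0302]), (0.54, [0.5925, 0.2199, 0.0238])]
bottle [(0.75, [0.474, 0.1925, 0.0924])]
plant [(0.63, [0.5784, -0.0136, 0.0932])]
tin [(0.73, [0.5047, -0.2172, 0.0373])]
brush [(0.62, [0.7543, 0.0873, 0.0385])]
mouth [(0.79, [0.4717, 0.1911, 0.0833])]
```

View pics/top0.png

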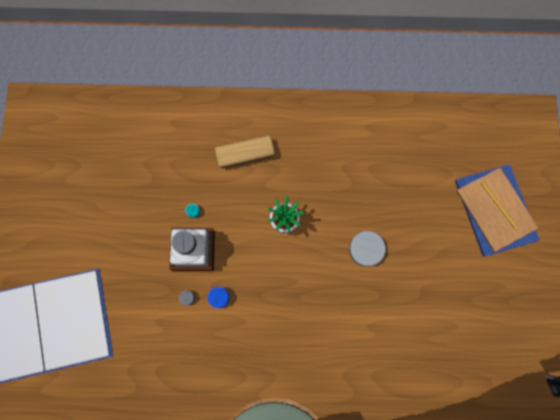

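View pics/side0.png

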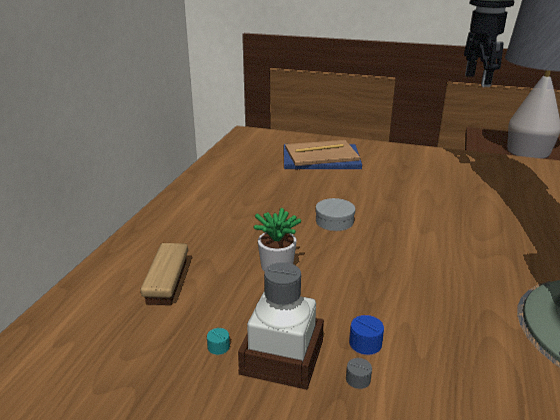

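The top view shows the larger grey cap on the bottle at about (183,242), with its ridge nearly vertical in the image. The smaller grey decoy is at (187,297), the blue one at (218,297), the turquoise one at (193,210) and the plant at (285,215). In the side view the cap top is at about (282,271).

```bash
cat > h.py <<'E'
import numpy as np
def ray(f,u,v,z):
    F=210/np.tan(np.radians(f["vfov"]/2)); V=f["view"]; R=V[:3,:3]
    d=R.T@np.array([(u-f["cx"])/F,-(v-f["cy"])/F,-1]); o=-R.T@V[:3,3]
    return o+d*(z-o[2])/d[2]
def proj(f,p):
    F=210/np.tan(np.radians(f["vfov"]/2)); c=f["view"]@np.r_[p,1]
    return np.array([f["cx"]+F*c[0]/-c[2], f["cy"]-F*c[1]/-c[2]])
E
python3 - <<'E'
from workcell import bot
from h import *
import cv2
ft=bot.grab_frame("top"); fs=bot.grab_frame("side")
print("top", ray(ft,183,242,.158),"side",ray(fs,282,271,.158))
for n,z,c in(("plant",.06,0),("tin",.036,0)):
    print(n,[d["position"] for d in bot.find_in("top",n)][:1])
for p in([.4928,.2164,.158],[.5047,-.2172,.036],[.3763,.2223,.03]): print(proj(ft,p),proj(fs,p))
a=cv2.resize(ft["img"][205:290,150:235],None,fx=7,fy=7,interpolation=cv2.INTER_CUBIC)
b=cv2.resize(fs["img"][255:385,235:330],None,fx=4.577,fy=4.577,interpolation=cv2.INTER_CUBIC)
b=b[:595,:205*1]if 0 else cv2.resize(b,(200*2//1,547))
a=cv2.resize(a,(400,400)); a=cv2.copyMakeBorder(a,0,147,0,0,0)
cv2.imwrite("pics/crop.png",np.hstack([a,b])[:,:,::-1])
E
```

```text
top [0.49706773 0.21187512 0.158     ] side [0.49679609 0.2103313  0.158     ]
plant [[0.5774, -0.0135, 0.0946]]
tin [[0.4937, 0.2104, 0.1569]]
[180.85219909 243.8506062 ] [283.48397467 273.92372288]
[365.53038351 250.27025061] [335.68930787 208.53429604]
[185.44416737 298.95701082] [359.84294767 364.06700776]
```

View pics/crop.png

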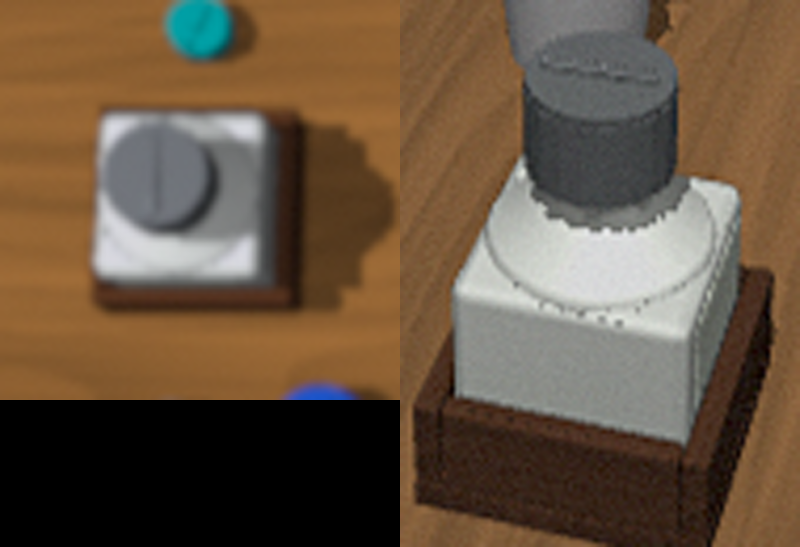

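In the left crop the cap top's centre is at (155,173), with the ridge vertical, so along world x. In the right crop it is at (601,77). Both rays agree on a cap centre near (0.496, 0.213), which matches the networks' reports.

Request:
apply_moves(claw=[0.085, 0.085, 0.085, 0.085, 0.085, 0.085, 0.085, 0.085, 0.085, 0.085, 0.085, 0.085, 0.085, 0.085, 0.085, 0.085, 0.085, 0.085, 0.085, 0.085], xyz=[[0.0374, -0.0152, 0], [0.0374, -0.0152, 0], [0.0374, -0.0152, 0], [0.0374, -0.0152, 0], [0.0374, -0.0152, 0], [0.0374, -0.0152, 0], [0.0374, -0.0152, 0], [0.0214, -0.04, 0], [0.0214, -0.04, 0], [0.0214, -0.04, 0], [0.0214, -0.04, 0], [0.0214, -0.04, 0], [0.0214, -0.04, 0], [0.0214, -0.04, 0], [0.0214, -0.04, 0], [0.0214, -0.04, 0], [0.0214, -0.04, 0], [0.0214, -0.04, 0], [0.0214, -0.04, 0], [0.0214, -0.04, 0]], twist=[[0, 0, 0], [0, 0, 0], [0, 0, 0], [0, 0, 0], [0, 0, 0], [0, 0, 0], [0, 0, 0], [0, 0, 0], [0, 0, 0], [0, 0, 0], [0, 0, 0], [0, 0, 0], [0, 0, 0], [0, 0, 0], [0, 0, 0], [0, 0, 0], [0, 0, 0], [0, 0, 0], [0, 0, 0], [0, 0, 0]], force=80)

```text
clock: 2.9
position: [0.4964, 0.2143, 0.2315]
tool_rot: [3.141, -0.0, 0.402]
force: [1.5, -0.9, 0.3]
grip_width: 0.085
finger_force: 0.0
```

```bash
python3 - <<'E'
from workcell import bot
from h import *
import cv2
print(bot.observe()["qpos"])
for c in("top","side"):
    f=bot.grab_frame(c); print(c,[(d["score"],d["position"]) for d in bot.find_in(c,"cap")])
    u,v=proj(f,[.496,.213,.158]).astype(int); a=f["img"][max(v-100,0):v+60,max(0,u-80):u+80]
    cv2.imwrite(f"pics/{c}1.png",cv2.resize(a,(560,560),interpolation=cv2.INTER_CUBIC)[:,:,::-1]); print(u,v,a.shape)
E
```

```text
[-0.2831231   0.40063632 -0.30955933  1.81193677  0.14669465  0.95092554
 -1.82433049]
top [(0.63, [0.6037, 0.2281, 0.0254])]
182 242 (160, 160, 3)
side [(0.97, [0.5948, 0.2299, 0.0242]), (0.9, [0.3791, 0.2377, 0.0221]), (0.9, [0.3834, 0.1641, 0.0359]), (0.66, [0.4912, 0.234, 0.1537])]
281 272 (160, 160, 3)
```

View pics/side1.png

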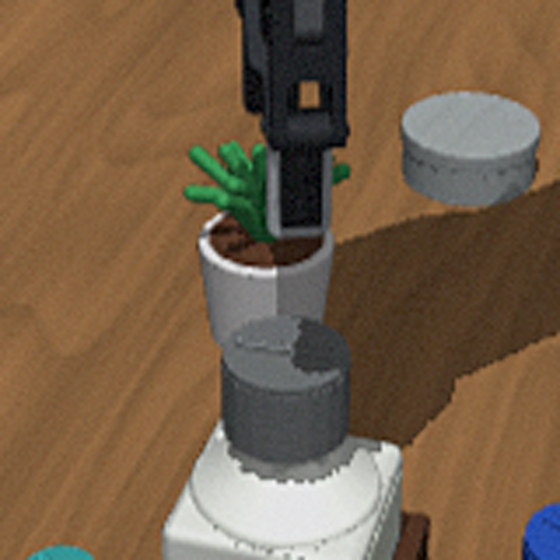

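The finger tips hang above the cap (crop (300,230), cap top (286,352)) and are well aligned. Next I turn the wrist anticlockwise a little, which also checks the direction, and go down around the cap.

Request:
apply_moves(claw=[0.085, 0.085, 0.085, 0.085, 0.085, 0.085, 0.085, 0.085, 0.085, 0.085], xyz=[[0, 0, 0], [0, 0, 0], [0, 0, 0], [0, 0, 0], [0, 0, 0.02], [0, 0, 0.02], [0, 0, 0.02], [0, 0, 0.02], [0, 0, 0.02], [0, 0, 0.006]], twist=[[0, 0, -0.14], [0, 0, -0.14], [0, 0, -0.14], [0, 0, -0.14], [0, 0, 0], [0, 0, 0], [0, 0, 0], [0, 0, 0], [0, 0, 0], [0, 0, 0]])

```text
clock: 4.1
position: [0.496, 0.2106, 0.1238]
tool_rot: [-3.141, 0.002, 0.96]
force: [-0.6, 0.4, 0.3]
grip_width: 0.0848
finger_force: 0.0
```

```bash
python3 - <<'E'
from workcell import bot
from h import *
import cv2
s=bot.observe();print(s["qpos"],s["force"])
f=bot.grab_frame("side");u,v=281,272; a=f["img"][v-80:v+80,u-80:u+80]
cv2.imwrite("pics/side2.png",cv2.resize(a,(560,560),interpolation=cv2.INTER_CUBIC)[:,:,::-1])
E
```

```text
[-0.22861844  0.55496941 -0.38542383  1.90519214  0.29866455  0.739972
 -1.39540147] [-0.60114465  0.41117763  0.26584674]
```

View pics/side2.png

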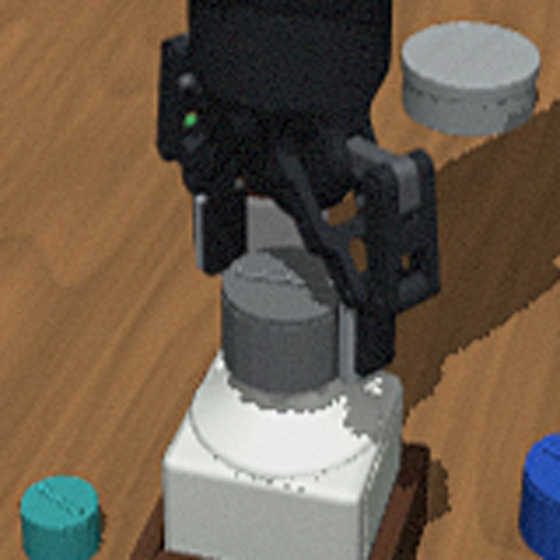

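The fingers straddle the cap: right finger at crop (375,330), left at (220,240), cap at (285,320). I'll correct the small drift and close.

Request:
apply_moves(claw=[0.085, 0.04, 0.04, 0.04, 0.04, 0.04, 0.04, 0.04], xyz=[[0.002, -0.0025, 0], [0, 0, 0], [0, 0, 0], [0, 0, 0], [0, 0, 0], [0, 0, 0], [0, 0, 0], [0, 0, 0]], twist=[[0, 0, 0], [0, 0, 0], [0, 0, 0], [0, 0, 0], [0, 0, 0], [0, 0, 0], [0, 0, 0], [0, 0, 0]], force=80)

```text
clock: 4.95
position: [0.4959, 0.2156, 0.1259]
tool_rot: [3.141, -0.001, 0.962]
force: [-0.9, -0.5, 6.0]
grip_width: 0.0494
finger_force: 81.5
```

Request:
apply_moves(claw=[0.04, 0.04, 0.04, 0.04, 0.04], xyz=[[0, 0, 0.002], [0, 0, 0.002], [0, 0, 0.002], [0, 0, 0], [0, 0, 0]], twist=[[0, 0, 0], [0, 0, 0], [0, 0, 0], [0, 0, 0], [0, 0, 0]])

```text
clock: 5.45
position: [0.496, 0.2156, 0.1201]
tool_rot: [3.141, -0.001, 0.962]
force: [-1.4, -1.9, 11.2]
grip_width: 0.0493
finger_force: 82.1
```

The 11 N reaction means the cap is pressed about 5–6 mm. Now I twist, keeping it pressed.

Request:
apply_moves(claw=[0.04, 0.04, 0.04, 0.04, 0.04, 0.04, 0.04, 0.04, 0.04, 0.04, 0.04, 0.04], xyz=[[0, 0, 0], [0, 0, 0], [0, 0, 0], [0, 0, 0], [0, 0, 0], [0, 0, 0], [0, 0, 0], [0, 0, 0], [0, 0, 0], [0, 0, 0], [0, 0, 0], [0, 0, 0]], twist=[[0, 0, -0.12], [0, 0, -0.12], [0, 0, -0.12], [0, 0, -0.12], [0, 0, -0.12], [0, 0, -0.12], [0, 0, -0.12], [0, 0, -0.12], [0, 0, -0.12], [0, 0, -0.1], [0, 0, 0], [0, 0, 0]])

```text
clock: 6.65
position: [0.4964, 0.2159, 0.1203]
tool_rot: [3.139, 0.0, 2.142]
force: [-0.1, -0.2, 11.9]
grip_width: 0.0493
finger_force: 82.2
```

```bash
python3 - <<'E'
from workcell import bot
from h import *
import cv2
s=bot.observe();print(s["qpos"],s["force"],s["moment"])
f=bot.grab_frame("side");u,v=281,272; a=f["img"][v-60:v+60,u-60:u+60]
cv2.imwrite("pics/side3.png",cv2.resize(a,(560,560),interpolation=cv2.INTER_CUBIC)[:,:,::-1])
E
```

```text
[-0.02845476  0.62207686 -0.68375939  1.89408841  0.53232411  0.81228189
 -0.42650686] [-0.14249215 -0.24455605 11.90166202] [0.00012193 0.07091105 0.00851539]
```

View pics/side3.png

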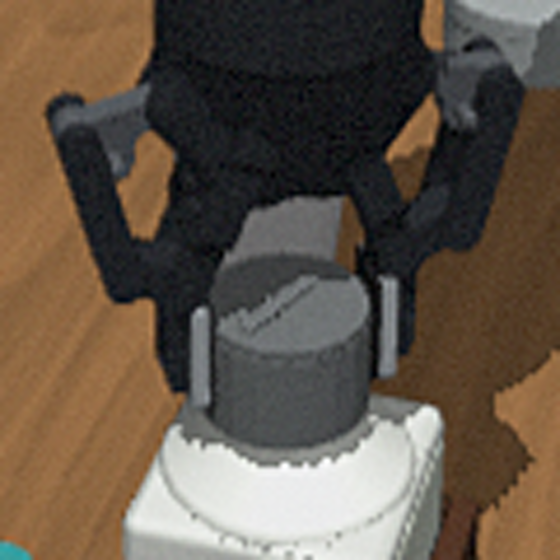

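The ridge now runs from crop (240,330) to (318,280), which fits a turn of about 1.2 rad, so the cap moved with the fingers without slipping. Lifting straight up.

Request:
apply_moves(claw=[0.04, 0.04, 0.04, 0.04, 0.04, 0.04, 0.04, 0.04, 0.04, 0.04, 0.04, 0.04, 0.04, 0.04, 0.04], xyz=[[0, 0, -0.003], [0, 0, -0.005], [0, 0, -0.005], [0, 0, -0.007], [0, 0, -0.01], [0, 0, -0.01], [0, 0, -0.01], [0, 0, -0.01], [0, 0, -0.01], [0, 0, -0.01], [0, 0, 0], [0, 0, 0], [0, 0, 0], [0, 0, 0], [0, 0, 0]], twist=[[0, 0, 0], [0, 0, 0], [0, 0, 0], [0, 0, 0], [0, 0, 0], [0, 0, 0], [0, 0, 0], [0, 0, 0], [0, 0, 0], [0, 0, 0], [0, 0, 0], [0, 0, 0], [0, 0, 0], [0, 0, 0], [0, 0, 0]])

```text
clock: 8.2
position: [0.4954, 0.2155, 0.199]
tool_rot: [-3.141, -0.0, 2.142]
force: [-0.2, -0.3, -0.8]
grip_width: 0.0498
finger_force: 82.6
```

```bash
python3 - <<'E'
from workcell import bot
from h import *
import cv2
s=bot.observe();print(s["force"],s["finger_force"],s["qd"])
f=bot.grab_frame("side");u,v=281,242; a=f["img"][v-80:v+80,u-80:u+80]
cv2.imwrite("pics/side4.png",cv2.resize(a,(560,560),interpolation=cv2.INTER_CUBIC)[:,:,::-1])
E
```

```text
[-0.1938781  -0.25179661 -0.84160343] 82.58668273687363 [ 1.13088236e-03 -1.20105928e-03  6.03885369e-04 -1.01354810e-03
 -9.69939560e-05 -3.53743944e-04  2.14026255e-03]
```

View pics/side4.png

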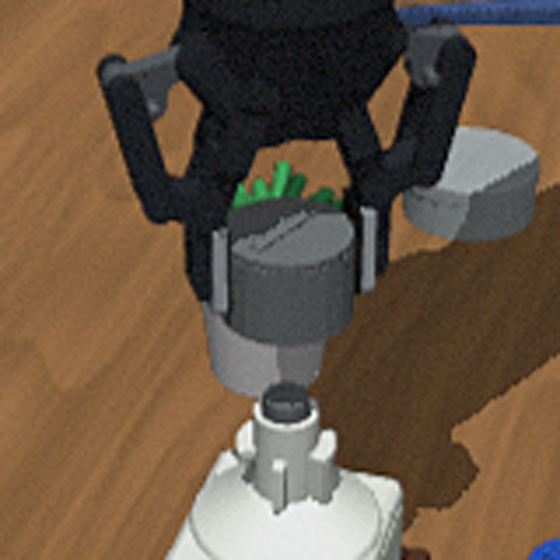

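The cap is off and level in the fingers (crop (292,270)), above the bare neck and plug at (285,405), with its rim about 48 mm above the mouth.

```bash
python3 -c "
from workcell import bot
print(bot.job_done())"
```

```text
the job is handed in; nothing more can be done
None
```

I pressed, twisted and lifted off the cap, and handed the job in at about 8 s with it held level and still about 48 mm above the bottle's mouth; the hand-in returned no verdict.

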